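Show an injector tip to the inspection camera

ROBOT

A 6-joint arm with a two-finger parallel gripper is mounted at the origin on the work surface. World frame = base frame: x ahead of the robot, y to its left, z up, the work surface at z = 0. Lengths are in mm, angles in rad, forces in N, time in s.
With the tool pointing down it reaches from about 275 to 750 mm from the base axis. Payload 10.2 kg.
Tool frame: the origin (TCP) lies at the centre of the arm's flange, where the gripper is bolted on; the fingertips stand 173 mm ahead of it and the grasp point (between the pads) lies 155 mm ahead of it; z points along the fingers, y is the line along which they close (so a half turn about z gives the same grasp; the last joint's range is limited). The gripper opens to 85 mm and grips with 20 to 120 N. Pads are 22 mm wide; open, the fingers measure 114 mm over their backs; the gripper's body (76 mm by 85 mm) begins 54 mm behind the grasp point. The pads swing forward as they close: fully open they stand 13 mm farther back than shut.
Start: joints at [-1.458, 0.313, 1.498, -0, 1.331, -0.223], TCP at [172.988, -495.689, 404.694] pointing down, gripper open.
Joint ranges: [-2.94, 2.94], [-0.97, 2.17], [0.19, 2.56], [-1.23, 4.37], [0.02, 3.11], [-2.88, 2.88]. Speed limits (rad/s): [2.39, 2.39, 3.01, 3.14, 3.14, 3.14].

INTERFACE

Orientations are given as a unit quaternion [w, x, y, z].
In Python, from rig import ctrl, vision, monitor gives the robot as it stands (ctrl), with the cameras (vision) and the readings (monitor).
- The arm moves only by the tool inch_along, called as name(argument=value, ...) on one line, values as JSON. Schema: {"type":"object","properties":{"rows":{"type":"object","properties":{"increments":{"type":"array","items":{"type":"array","items":{"type":"number"},"minItems":6,"maxItems":6},"minItems":1,"maxItems":8}},"additionalProperties":false,"required":["increments"]},"finger_gap":{"type":"number"},"grip_n":{"type":"number"},"only":{"type":"string"},"quiet":{"type":"boolean"},"lines":{"type":"string"}},"required":["rows"],"additionalProperties":false}. rows is an object whose key "increments" holds a list of rows, 1 to 8 of them, each of 6 numbers: dx, dy, dz in shares of 800 mm (1.0 is 800 mm), then a rotation vector rx, ry, rz in a scale on which 1.0 is pi rad; each row is the pose to reach, as a shift and turn from the pose commanded when the call began, along the tool's axes at that moment; what a row does not reach only later rows make up. A row lasts 1/10 s, in which the tool goes at most 50 mm and 0.15 rad, less where a joint would pass 70% of its speed; a pose out of reach is approached as far as the arm can. finger_gap is the opening from 0.0 (shut) to 1.0 (fully open), set as the call begins (left out keeps the last). The fingers move at their own pace and stop on an object; grip_n is the grip in N (left out, the last holds). Time passes only in rows, so rows that do not move let the fingers close. The tool returns the time, the measured TCP pose, the force, the opening and the grip force at its end. only (a regular expression) keeps the lines of the reply that match it, lines (a string "A,B") keeps lines A to B, and quiet returns only ok. Input that does not fit is refused with a message, and nothing moves.
- monitor.sense(): the state, without advancing time (a new reading comes with each control period).
- vision.capture(name): name is "scene" or "top" or "wrist"; returns the picture (480x640x3 uint8, red, green, blue); there is no depth.
- vision.calibration(name): a dict with "fx", "fy", "cx", "cy" (pixels), "position" and "attitude" of the camera in the world. Camera axes: x right, y down, z forward; pixel columns grow to the right and rows downward; lengths in mm; the calibration is good to about 2 mm. A picture is of the moment at which its call begins: read the wrist's pose just before it. calibration takes no time and is no camera call; for the wrist camera it gives the pose at the moment of the call.
- ctrl.finish_job(): hands the job in; it is judged then, once.
The state is a dict: "time_s": time; "joints": joint angles; "dq": joint speeds; "tau": joint torques, N m; "eef_pos": TCP position; "ee_rot": TCP orientation; "force": force on the tool from outside, world axes, zero at the start; "wrist_torque": the same for the moment, N m; "grip_width": opening from 0.0 (shut) to 1.0 (fully open); "grip_force": force on a finger pad.
Only numpy, scipy, OpenCV 4.12 (cv2) and the standard library are available. Lean on these libraries where they do the work, as an engineer would, in place of code of your own. Each camera call takes 0.05 s, during which the arm holds its last target. There are 200 camera calls.

TASK

On the injector fixture, swing the hold-down bar well aside so that all three injectors are uncovered, then lift out the bare, slim-topped injector (the one without a wide round solenoid cap) and show it to the inspection camera: hold it in the air with its nozzle tip pointing straight into the lens, centred on the lens axis and 8 cm from the glass. The job finishes while you are holding it there, still and clear of everything else; leave the two capped injectors seated in the fixture, do not bump the camera and do not disturb the other things on the bench.

Things in the scene. Friction and masses are not known exactly. Their poses are not given: they have to be found in the camera images.
- fixture: steel block 240 x 70 x 66 mm high, fixed. Origin: centre of its underside; x along its length, from the pivot post (at x = -93 mm) towards the bar's knob end; z up. Three 21 mm bores straight through it lie on its x axis at x = -48, 0 and +48 mm; in each hangs one injector by its collar, nozzle down; which is where varies.
- bar (a joint): angle of the flat hold-down bar (205 x 18 x 8 mm, aluminium) about the upright post at fixture x = -93 mm. It lies level over the injectors' heads: underside 128, top 136 mm above the bench, heads at 124. 0: over the row, along fixture +x; grows counter-clockwise from above, to fixture +y, stop at 1.7. Friction 0.06 N m: it stays where left. From 0.6 all heads are uncovered.
- bar_knob (a point): point on the axis of the bar's black upright round knob, 30 mm above the bar's underside (158 mm above the bench). The knob is 16 mm in diameter, stands 40 mm above the bar's top, 180 mm from the pivot axis, near the free end of the bar.
- injector: the injector to show: bare steel, round, 120 mm long, 0.22-0.35 kg. Origin at the nozzle tip; z along its axis to the head (up in the fixture). From the tip: nozzle d 9 to 24 mm, nut d 18 from 28 to 62, collar d 28 from 62 to 70 (rests on the fixture's top), barrel d 22 from 70 to 112 (grip here), slim end d 16 to 120. Seated, its tip is 4 mm above the bench; lifted 65 mm it clears the block.
- injector_top (a point): centre of the head end of that injector, 120 mm from its tip.
- capped0: a second injector, to be left in the fixture: like the first up to 92 mm from its tip, then a wide black round solenoid cap 30 mm in diameter up to 120 mm. Origin at its nozzle tip, z up along its axis.
- capped1: a third injector, the same as capped0, also to be left in the fixture.
- viewer: stand of the inspection camera, fixed to the bench: dark base plate 130 x 110 x 12 mm and a bracket up to 97 mm. Origin on the bench straight below the centre of the lens glass; the base reaches from x = -20 to +110 mm of its frame; it faces its own -x.
- lens: grey camera barrel d 48 mm with a black ring light d 56 mm round the lens. Origin: centre of the flat front glass, 120 mm above the bench. z: the viewing axis, out of the glass, rising 55 degrees above level towards the robot's side. The nozzle tip belongs 80 mm out along z, with the injector's own z along the lens's z (tip nearest the glass, head away).
- spanner: bystander: open spanner 160 mm long lying on the bench; origin at the underside.
- oil: bystander: clear oil bottle, 48 mm in diameter, 130 mm high; origin at the centre of its underside.
- nut: bystander: loose steel ring nut 28 mm in diameter, 22 mm high; origin at the centre of its underside.
- hammer: bystander: hammer 280 mm long lying on the bench; origin at the underside.
- tin: bystander: steel tin 60 mm in diameter, 80 mm high; origin at the centre of its underside.
- vblock: bystander: dark steel block 50 x 50 x 40 mm; origin at the centre of its underside.

How it is judged:
By the outcome, as a careful person would: the job done as asked, in the order asked, and still so for the second after the job is handed in, while the arm keeps its last pose, push and grip.
It also fails if it takes over 54 s, if anything falls off the work surface, if the arm or the gripper's body presses on something with over 40 N, if the wrist force passes 120 N, or if a joint passes its speed limit or range.

## Working session

There is one attempt and no reset: what is moved stays moved. The work goes in short steps, Python scripts to look and compute and a tool call to move; the robot and the scene stay as the last step left them, time stands still between calls to the robot, and variables do not carry over. Pictures are saved under pics/ and viewed, at most 10 in all, crops included, and the job is handed in when it is done.

```bash
ls; mkdir -p pics; python3 - <<'E'
from rig import ctrl, vision, monitor
import cv2
s=monitor.sense();print(s)
for n in("scene","top"):
    cv2.imwrite(f"pics/{n}0.png",vision.capture(n)[:,:,::-1]);print(n,vision.calibration(n))
E
```

```text
pics
rig.py
{'time_s': 0.0, 'joints': array([-1.45837747e+00,  3.13463054e-01,  1.49843625e+00,  2.63414401e-06,
        1.33100993e+00, -2.23367557e-01]), 'dq': array([-0.00130858, -0.00079075, -0.00016679, -0.00049746,  0.00055167,
       -0.00027659]), 'tau': array([-3.75223590e-04, -4.12266791e+01, -2.59746426e+01, -1.95927628e-04,
        4.17140560e-03,  3.50665528e-05]), 'eef_pos': array([ 172.99432414, -495.64107249,  404.12856516]), 'ee_rot': array([-6.57207049e-04,  9.85938850e-01,  1.67105208e-01,  3.77767317e-05]), 'force': array([-0.2201957 ,  0.02250641, -0.0258788 ]), 'wrist_torque': array([-0.03664849,  0.05043235, -0.0173594 ]), 'grip_force': 0.0, 'grip_width': 1.0016704442038427}
scene {'fx': 561.4571363840008, 'fy': 561.4571363840008, 'cx': 317.6199119658705, 'cy': 242.52286310716352, 'position': array([1087.96236383,  741.02024742,  959.31059801]), 'attitude': array([-0.12537376,  0.29993855,  0.87287931, -0.36386811])}
top {'fx': 462.62521382238975, 'fy': 462.62521382238975, 'cx': 323.992038537769, 'cy': 246.01546353194863, 'position': array([ 470.16929557,   72.05251743, 1153.95083511]), 'attitude': array([-0.02818699,  0.70886862, -0.70439348,  0.02325085])}
```

View pics/top0.png

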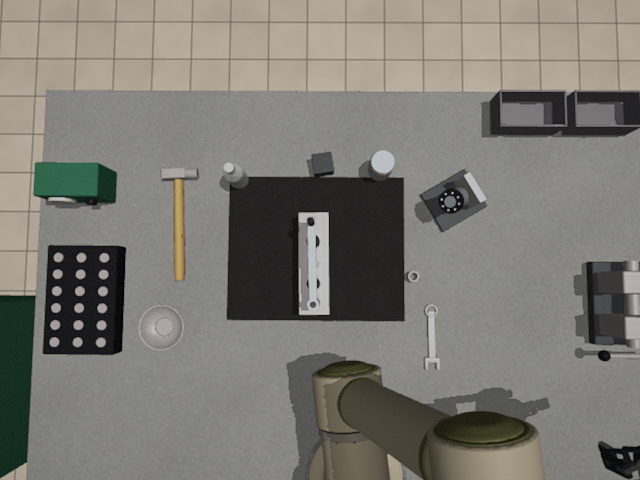

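View pics/scene0.png

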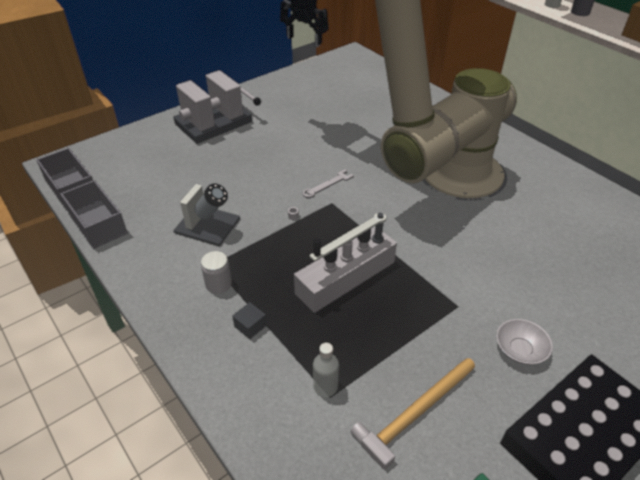

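The top view shows the fixture at about (313,263), with the bar over it and the black knob near (310,222). The viewer is near (452,200), right of the fixture. The scene view shows the same, with the lens ring at (216,194). I'll enlarge the fixture and viewer next.

```bash
cat > h.py <<'E'
from rig import ctrl, vision, monitor
import numpy as np, cv2
from scipy.spatial.transform import Rotation as R
def rot(q): return R.from_quat(np.roll(np.asarray(q),-1))
def ray(c,u,v):
    return np.array(c["position"]), rot(c["attitude"]).apply([(u-c["cx"])/c["fx"],(v-c["cy"])/c["fy"],1])
def atz(c,u,v,z):
    p,d=ray(c,u,v); return p+d*(z-p[2])/d[2]
def proj(c,P):
    q=rot(c["attitude"]).inv().apply(np.atleast_2d(P)-c["position"])
    return np.c_[c["fx"]*q[:,0]/q[:,2]+c["cx"], c["fy"]*q[:,1]/q[:,2]+c["cy"]]
def tri(obs):
    A=np.zeros((3,3));b=np.zeros(3)
    for c,u,v in obs:
        p,d=ray(c,u,v);d/=np.linalg.norm(d);M=np.eye(3)-np.outer(d,d);A+=M;b+=M@p
    return np.linalg.solve(A,b)
E
python3 - <<'E'
import cv2,numpy as np
t=cv2.imread("pics/top0.png");s=cv2.imread("pics/scene0.png")
def crop(i,x,y,w,h,k): return cv2.resize(i[y:y+h,x:x+w],None,fx=k,fy=k,interpolation=cv2.INTER_CUBIC)
a=np.hstack([crop(t,275,200,75,125,4),crop(t,410,160,90,80,4) if 0 else cv2.copyMakeBorder(crop(t,410,160,90,80,4),0,180,0,0,0)])
cv2.imwrite("pics/c1.png",a)
b=crop(s,170,160,250,155,3.2); cv2.imwrite("pics/c2.png",b); print(a.shape,b.shape)
E
```

```text
(500, 660, 3) (496, 800, 3)
```

View pics/c1.png

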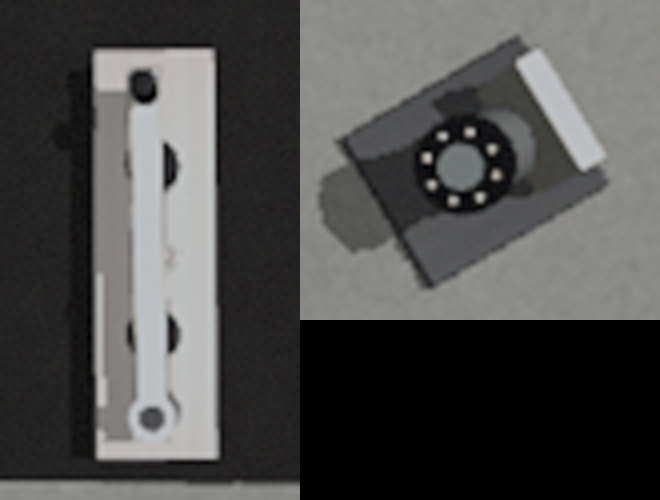

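View pics/c2.png

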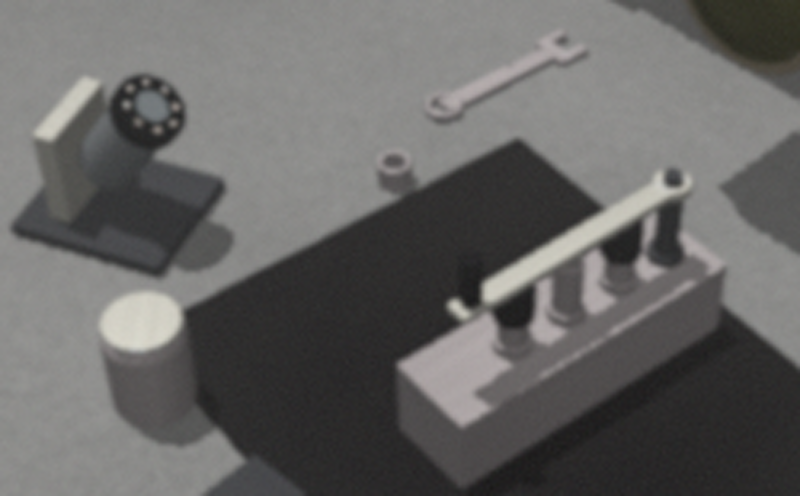

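```bash
python3 - <<'E'
from h import *
from scipy.optimize import least_squares
T=vision.calibration("top");S=vision.calibration("scene")
t=lambda x,y,ox=275,oy=200:((x+.5)/4-.5+ox,(y+.5)/4-.5+oy)
tv=lambda x,y:t(x-300,y,410,160)
s=lambda x,y:((x+.5)/3.2-.5+170,(y+.5)/3.2-.5+160)
def fr(p,P): # x,y,yaw
    return R.from_euler('z',p[2]).apply(np.array(P,float))+[p[0],p[1],0]
def fit(pts,p0,free=3):
    def f(p):
        return np.concatenate([(proj(c,fr(p,P))[0]-uv) for c,uv,P in pts])
    r=least_squares(f,p0,loss='soft_l1'); print(np.round(r.x,3),'\n',np.round(f(r.x).reshape(-1,2),1).tolist()); return r.x
fx=[(T,t(94,48),(120,35,66)),(T,t(215,48),(120,-35,66)),(T,t(97,460),(-120,35,66)),(T,t(217,458),(-120,-35,66)),
 (S,s(397,365),(120,-35,66)),(S,s(463,427),(120,35,66)),(S,s(725,266),(-120,35,66)),(S,s(463,488),(120,35,0)),(S,s(720,318),(-120,35,0))]
F=fit(fx,[470,90,0.])
vw=[(T,tv(345,138),(-20,55,12)),(T,tv(520,38),(110,55,12)),(T,tv(605,182),(110,-55,12)),(T,tv(430,286),(-20,-55,12)),(T,tv(461,167),(0,0,120)),
 (S,s(152,107),(0,0,120)),(S,s(225,185),(-20,55,12))]
V=fit([v for v in vw[:]],[560,-200,-0.5])
print("lens tri",tri([(T,*tv(461,167)),(S,*s(152,107))]), "top z120",atz(T,*tv(461,167),120))
k=atz(T,*t(142,84),176);print("knob",k,"piv",atz(T,*t(152,418),140), "piv from fixture",fr(F,[-93,0,0]))
d=k[:2]-fr(F,[-93,0,0])[:2];print(np.hypot(*d),np.arctan2(d[1],d[0])-F[2])
print("inj",fr(F,[0,0,0]))
E
```

```text
[5.10143e+02 1.04768e+02 1.90000e-02] 
 [[-0.1, 0.6], [-0.8, 0.2], [0.0, -0.4], [0.0, -0.3], [-0.0, -0.6], [-0.2, -0.5], [0.5, -1.4], [-0.1, 0.2], [-0.7, 2.4]]
[ 647.563 -202.599   -1.036] 
 [[-1.2, -0.1], [-0.4, -1.1], [1.6, 0.6], [0.6, 0.8], [-0.3, 0.2], [0.6, -1.1], [-20.3, 25.0]]
lens tri [ 648.68562265 -204.39558532  116.00309211] top z120 [ 648.06104082 -203.38490705  120.        ]
knob [595.43711913 108.99168986 176.        ] piv [417.0060841  103.30174071 140.        ] piv from fixture [417.1603238  102.98686422   0.        ]
178.377895731597 0.014521906269426236
inj [510.14327535 104.76751592   0.        ]
```

```bash
cat >> h.py <<'E'
def goal(pos,Rt):
    s=monitor.sense();r=rot(s["ee_rot"])
    print("shift",np.round(r.inv().apply(np.asarray(pos)-s["eef_pos"]),1),"rv",np.round((r.inv()*Rt).as_rotvec(),3))
def down(yaw):
    x=np.array([np.cos(yaw),np.sin(yaw),0]);z=np.array([0,0,-1.]);return R.from_matrix(np.c_[x,np.cross(z,x),z])
E
python3 - <<'E'
from h import *
from scipy.optimize import least_squares
T=vision.calibration("top");S=vision.calibration("scene")
tv=lambda x,y:((x-300+.5)/4-.5+410,(y+.5)/4-.5+160)
s=lambda x,y:((x+.5)/3.2-.5+170,(y+.5)/3.2-.5+160)
def fr(p,P): return R.from_euler('z',p[2]).apply(np.array(P,float))+[p[0],p[1],0]
C=[(T,tv(345,138),(-20,55,12)),(T,tv(520,38),(110,55,12)),(T,tv(605,182),(110,-55,12)),(T,tv(430,286),(-20,-55,12)),(T,tv(461,167),(0,0,120)),
 (S,s(152,107),(0,0,120))]
B=[(S,s(225,185),(-20,-55,12)),(S,s(160,275),(-20,55,12)),(S,s(12,228),(110,55,12))]
f=lambda p:np.concatenate([proj(c,fr(p,P))[0]-uv for c,uv,P in C+B])
for y0 in(-.5,-2.6):
  r=least_squares(f,[648,-203,y0],loss='soft_l1');print(np.round(r.x,3),r.cost,np.round(f(r.x).reshape(-1,2),1).tolist())
goal([597,109,400],down(0.033))
E
```

```text
[ 648.943 -201.033   -1.041] 8.773489385335314 [[-1.7, -0.7], [-0.8, -1.5], [1.0, 0.2], [-0.2, 0.3], [-1.1, -0.4], [0.4, -0.6], [0.5, -2.9], [-0.3, -2.5], [-0.8, -1.7]]
[ 648.943 -201.033   -1.041] 8.773489385372558 [[-1.7, -0.7], [-0.8, -1.5], [1.0, 0.2], [-0.2, 0.3], [-1.1, -0.4], [0.4, -0.6], [0.5, -2.9], [-0.3, -2.5], [-0.8, -1.7]]
shift [ 599.6 -431.2    4.8] rv [-0.001 -0.     0.303]
```

Move. Two calls in half: first 300,-215.

The rows are not in the units I measure in: shifts go in shares of 800 mm and turns go in shares of pi rad. I convert before sending: 599.6 mm is 0.7495, 300 mm is 0.375, 0.303 rad is 0.0964.

inch_along(rows={"increments":[[0.375, -0.2688, 0, 0, 0, 0.0955], [0.375, -0.2688, 0, 0, 0, 0.0955], [0.375, -0.2688, 0, 0, 0, 0.0955], [0.5, -0.3625, 0, 0, 0, 0.0955], [0.5625, -0.4063, 0, 0, 0, 0.0955], [0.625, -0.45, 0, 0, 0, 0.0955], [0.675, -0.4875, 0, 0, 0, 0.0955], [0.7495, -0.539, 0, 0, 0, 0.0964]]}, finger_gap=0.5)

```text
time_s: 0.9
eef_pos: [402.0, -167.6, 404.7]
ee_rot: [0.0, 1.0, 0.016, 0.0]
force: [0.2, -1.3, 0.3]
grip_width: 0.5
grip_force: 0.0
```

inch_along(rows={"increments":[[0, 0, 0, 0, 0, 0], [0, 0, 0, 0, 0, 0]]})

```text
time_s: 1.1
eef_pos: [401.6, -168.9, 404.5]
ee_rot: [-0.0, 1.0, 0.018, -0.0]
force: [-0.4, -0.7, -0.9]
grip_width: 0.501
grip_force: 0.0
```

```bash
python3 -c "
from h import *
goal([597,109,400],down(0.033))"
```

```text
shift [ 205.1 -270.8    4.4] rv [-0.     0.001  0.002]
```

To row units: -271 mm is -0.3388, 205 mm is 0.2563.

inch_along(rows={"increments":[[0.125, -0.1625, 0, 0, 0, 0], [0.125, -0.1625, 0, 0, 0, 0], [0.125, -0.1625, 0, 0, 0, 0], [0.125, -0.1625, 0, 0, 0, 0], [0.2563, -0.3388, 0, 0, 0, 0], [0.2563, -0.3388, 0, 0, 0, 0], [0.2563, -0.3388, 0, 0, 0, 0], [0.2563, -0.3388, 0, 0, 0, 0]]})

```text
time_s: 1.9
eef_pos: [598.7, 108.6, 404.0]
ee_rot: [-0.0, 1.0, 0.016, -0.0]
force: [-0.6, -0.8, 0.4]
grip_width: 0.497
grip_force: 0.0
```

inch_along(rows={"increments":[[0, 0, 0, 0, 0, 0], [0, 0, 0, 0, 0, 0]]})

```text
time_s: 2.1
eef_pos: [597.5, 106.3, 404.2]
ee_rot: [0.0, 1.0, 0.016, -0.001]
force: [0.9, 0.0, 0.3]
grip_width: 0.5
grip_force: 0.0
```

```bash
python3 - <<'E'
from h import *
goal([597,109,320],down(0.033))
c=vision.calibration("wrist");im=vision.capture("wrist")
cv2.imwrite("pics/w1.png",im[:,:,::-1])
print("pred knob top",proj(c,[[597,109,176],[510.1,104.8,124],[417,103,136]]),c["position"])
E
```

```text
shift [-0.3 -2.7 84.2] rv [ 0.     0.001 -0.002]
pred knob top [[315.94149548 262.63815042]
 [319.15999462 345.67858243]
 [318.04024018 454.39511169]] [668.65086435 108.71016688 373.44101705]
```

View pics/w1.png

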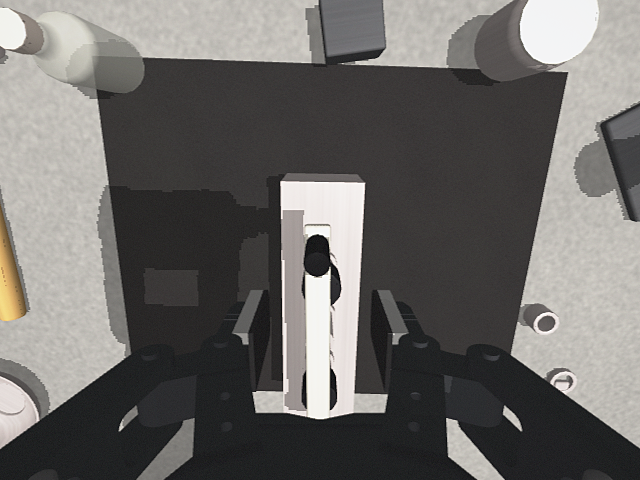

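The wrist view shows the knob top at (317,264) against a predicted (316,263), centred between the fingers. I'll lower the gripper to straddle it.

To row units: 87 mm is 0.1088, 75 mm is 0.0938.

inch_along(rows={"increments":[[0, -0.0038, 0.0563, 0, 0, 0], [0, -0.0038, 0.0938, 0, 0, 0], [0, -0.0038, 0.1088, 0, 0, 0], [0, -0.0038, 0.1088, 0, 0, 0]]})

```text
time_s: 2.55
eef_pos: [597.1, 109.7, 317.0]
ee_rot: [0.0, 1.0, 0.016, -0.001]
force: [0.5, -0.5, 0.3]
grip_width: 0.502
grip_force: 0.0
```

```bash
python3 - <<'E'
from h import *
s=monitor.sense();print(s["eef_pos"],s["force"])
# arc waypoints relative to current tool
r=rot(s["ee_rot"]);piv=np.array([417.2,103,s["eef_pos"][2]])
for a in (.15,.3,.45,.6,.75,.9,1.05,1.2,1.35,1.45):
    p=piv+180*np.array([np.cos(.033+a),np.sin(.033+a),0])
    print(a,np.round(r.inv().apply(p-s["eef_pos"]),0))
E
```

```text
[597.07262954 109.7267321  317.02603945] [ 0.54674925 -0.52407941  0.26431029]
0.15 [ -2. -26.   0.]
0.3 [ -8. -52.   0.]
0.45 [-18. -77.   0.]
0.6 [ -32. -101.    0.]
0.75 [ -49. -122.    0.]
0.9 [ -68. -140.    0.]
1.05 [ -91. -155.    0.]
1.2 [-115. -167.    0.]
1.35 [-141. -175.    0.]
1.45 [-159. -178.    0.]
```

To row units: -101 mm is -0.1263, -87 mm is -0.1088, -0.6 rad is -0.191.

inch_along(rows={"increments":[[0, -0.01, 0, 0, 0, -0.0159], [-0.0013, -0.0225, 0, 0, 0, -0.0318], [-0.0025, -0.035, 0, 0, 0, -0.0509], [-0.0063, -0.0525, 0, 0, 0, -0.0764], [-0.0125, -0.0713, 0, 0, 0, -0.1019], [-0.02, -0.09, 0, 0, 0, -0.1337], [-0.03, -0.1088, 0, 0, 0, -0.1623], [-0.04, -0.1263, 0, 0, 0, -0.191]]})

```text
time_s: 3.35
eef_pos: [562.0, 210.9, 320.2]
ee_rot: [0.0, 0.95, 0.313, 0.002]
force: [-0.8, -0.3, 0.6]
grip_width: 0.502
grip_force: 0.2
```

inch_along(rows={"increments":[[-0.0025, -0.0325, 0, 0, 0, -0.0477], [-0.01, -0.065, 0, 0, 0, -0.0955], [-0.0225, -0.0963, 0, 0, 0, -0.1432], [-0.04, -0.1263, 0, 0, 0, -0.191], [-0.0525, -0.1438, 0, 0, 0, -0.2228], [-0.0613, -0.1525, 0, 0, 0, -0.2387], [-0.0613, -0.1525, 0, 0, 0, -0.2387]]})

```text
time_s: 4.05
eef_pos: [449.9, 280.3, 319.9]
ee_rot: [0.001, 0.77, 0.638, 0.002]
force: [-0.2, -0.6, 0.0]
grip_width: 0.501
grip_force: 0.0
```

```bash
python3 - <<'E'
from h import *
s=monitor.sense();p=s["eef_pos"];print(p,s["force"],np.arctan2(p[1]-103,p[0]-417.2),np.hypot(p[1]-103,p[0]-417.2))
E
```

```text
[449.89737257 280.33328792 319.91560219] [-0.22386591 -0.58500632  0.03905391] 1.388460505099211 180.32252542542233
```

To row units: -85 mm is -0.1063, -40 mm is -0.05.

inch_along(rows={"increments":[[0, 0, -0.05, 0, 0, 0], [0, 0, -0.1063, 0, 0, 0], [0, 0, -0.1063, 0, 0, 0]]}, finger_gap=1.0)

```text
time_s: 4.35
eef_pos: [451.2, 279.9, 409.8]
ee_rot: [0.002, 0.771, 0.637, 0.006]
force: [0.9, -0.2, 0.2]
grip_width: 0.972
grip_force: 0.0
```

```bash
python3 - <<'E'
from h import *
goal([510.1,104.8,400],down(0.019))
E
```

```text
shift [-160.9   90.9    9.8] rv [ 0.005 -0.013  1.361]
```

To row units: -161 mm is -0.2013, -140 mm is -0.175, 1.2 rad is 0.382.

inch_along(rows={"increments":[[-0.025, 0.0138, 0.0063, 0, 0, 0.0477], [-0.05, 0.0288, 0.0063, 0, 0, 0.0955], [-0.075, 0.0438, 0.0063, 0, 0, 0.1432], [-0.1, 0.0575, 0.0063, 0, 0, 0.191], [-0.125, 0.0713, 0.0063, 0, 0, 0.2387], [-0.15, 0.0863, 0.0063, 0, 0, 0.2865], [-0.175, 0.1, 0.0063, 0, 0, 0.3342], [-0.2013, 0.1138, 0.0063, 0, 0, 0.382]]})

```text
time_s: 5.15
eef_pos: [510.2, 103.6, 398.4]
ee_rot: [0.0, 0.996, 0.087, 0.001]
force: [0.2, 0.2, 0.7]
grip_width: 0.999
grip_force: 0.0
```

inch_along(rows={"increments":[[0, 0, 0, 0, 0, 0.0255], [0, 0, 0, 0, 0, 0.0509], [0, 0, 0, 0, 0, 0.0509], [0, 0, 0, 0, 0, 0.0509]]})

```text
time_s: 5.55
eef_pos: [509.8, 104.8, 398.1]
ee_rot: [0.0, 1.0, 0.012, 0.0]
force: [-0.7, 0.7, 0.7]
grip_width: 1.0
grip_force: 0.0
```

```bash
python3 - <<'E'
from h import *
goal([510.1,104.8,400],down(0.019))
c=vision.calibration("wrist");im=vision.capture("wrist")
cv2.imwrite("pics/w2.png",im[:,:,::-1])
print(proj(c,[[510.1,104.8,124],[558.1,105.7,124],[462.1,103.9,124],[510.1,104.8,74]]),c["position"])
E
```

```text
shift [ 0.3 -0.  -1.9] rv [ 0.    -0.001  0.005]
[[320.74820943 239.62660568]
 [321.01718649 169.0020217 ]
 [320.50650875 303.08930499]
 [320.67784271 222.57074396]] [581.00948782 106.66998912 367.51293687]
```

View pics/w2.png

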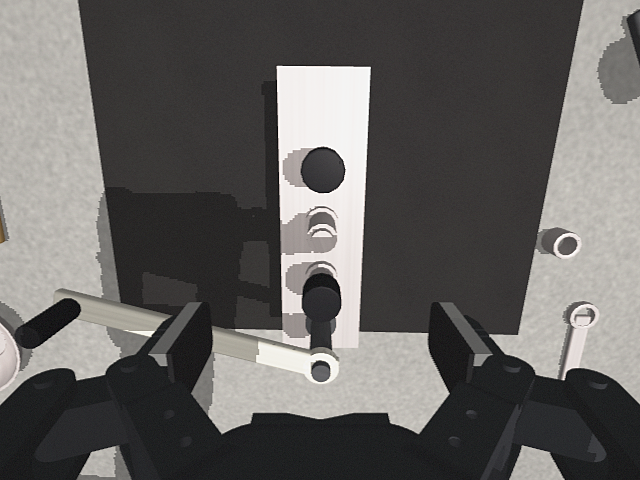

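The bar is well aside, with its knob at (50,325). The bare injector's head is at about (321,237) and the caps at (322,170) and (321,298), all as predicted. I'll descend.

To row units: 145 mm is 0.1813, 130 mm is 0.1625.

inch_along(rows={"increments":[[0, 0, 0.05, 0, 0, 0], [0, 0, 0.1, 0, 0, 0], [0, 0, 0.1375, 0, 0, 0], [0, 0, 0.1625, 0, 0, 0], [0, 0, 0.1813, 0, 0, 0], [0, 0, 0.1813, 0, 0, 0]]}, finger_gap=0.6)

```text
time_s: 6.2
eef_pos: [509.3, 105.1, 251.1]
ee_rot: [-0.0, 1.0, 0.012, -0.002]
force: [0.3, -0.6, 0.6]
grip_width: 0.596
grip_force: 0.0
```

inch_along(rows={"increments":[[0, 0, 0, 0, 0, 0], [0, 0, 0, 0, 0, 0], [0, 0, 0, 0, 0, 0], [0, 0, 0, 0, 0, 0], [0, 0, 0, 0, 0, 0], [0, 0, 0, 0, 0, 0]]}, finger_gap=0.0, grip_n=60)

```text
time_s: 6.8
eef_pos: [509.9, 105.1, 253.9]
ee_rot: [0.0, 1.0, 0.011, 0.001]
force: [-0.4, -1.1, 7.0]
grip_width: 0.24
grip_force: 58.7
```

To row units: -120 mm is -0.15, -100 mm is -0.125.

inch_along(rows={"increments":[[0, 0, -0.0075, 0, 0, 0], [0, 0, -0.0225, 0, 0, 0], [0, 0, -0.0425, 0, 0, 0], [0, 0, -0.0675, 0, 0, 0], [0, 0, -0.0938, 0, 0, 0], [0, 0, -0.125, 0, 0, 0], [0, 0, -0.15, 0, 0, 0], [0, 0, -0.15, 0, 0, 0]]}, grip_n=80)

```text
time_s: 7.6
eef_pos: [509.6, 105.3, 375.7]
ee_rot: [-0.0, 1.0, 0.011, 0.003]
force: [-0.1, -0.5, -2.7]
grip_width: 0.237
grip_force: 78.5
```

```bash
python3 - <<'E'
from h import *
s=monitor.sense();print(s["force"],s["wrist_torque"],s["joints"])
cv2.imwrite("pics/w3.png",vision.capture("wrist")[:,:,::-1])
a=cv2.resize(cv2.imread("pics/w3.png"),(400,300))
b=cv2.resize(vision.capture("scene")[120:320,260:460,::-1],(400,400),interpolation=cv2.INTER_CUBIC)
cv2.imwrite("pics/c3.png",np.hstack([cv2.copyMakeBorder(a,0,100,0,0,0),b]))
E
```

```text
[-0.05975649 -0.52463611 -2.74182328] [-0.05396804 -0.01733681 -0.0106399 ] [-2.16615552e-02  3.25997085e-01  1.55770892e+00  3.36503280e-04
  1.25270575e+00  1.52606120e+00]
```

View pics/c3.png

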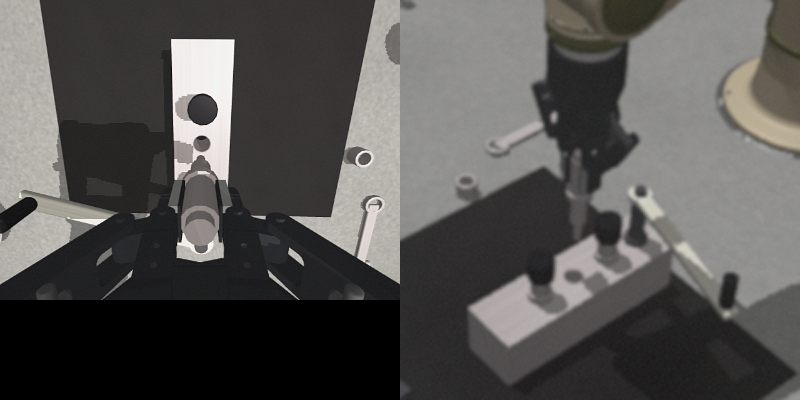

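Held: the middle bore is empty, both capped injectors are still seated, and the weight reads 2.7 N. Next I'll work out where the injector sits in the hand and a standoff pose on the lens axis.

```bash
cat >> h.py <<'E'
def show(lens,yaw,dist,tipd=250,off=(0,0)):
    c,s=np.cos(np.radians(55)),np.sin(np.radians(55))
    zl=np.array([-c*np.cos(yaw),-c*np.sin(yaw),s])
    r,_=R.align_vectors([-zl],[[0,0,-1.]]); Rt=r*down(0.019)
    p=np.asarray(lens)+dist*zl-Rt.apply([off[0],off[1],tipd])
    return p,Rt
E
python3 - <<'E'
from h import *
s=monitor.sense();c=vision.calibration("wrist");r=rot(s["ee_rot"])
P=[s["eef_pos"]+r.apply(q) for q in [(0,0,250),(14,0,188),(14,0,180),(0,14,188),(0,-14,188),(0,0,130)]]
print(np.round(proj(c,P)))
im=cv2.imread("pics/w3.png")[220:420,230:410]
cv2.imwrite("pics/c4.png",cv2.resize(im,None,fx=3,fy=3,interpolation=cv2.INTER_CUBIC))
p,Rt=show([648.6,-202.5,120],-1.041,160);print(p);goal(p,Rt)
E
```

```text
[[321. 251.]
 [321. 263.]
 [321. 270.]
 [351. 292.]
 [291. 292.]
 [321. 369.]]
[5.29756903e+02 4.27389317e-01 4.55852338e+02]
shift [ 18.  105.2 -83.5] rv [-0.534  0.298  0.004]
```

View pics/c4.png

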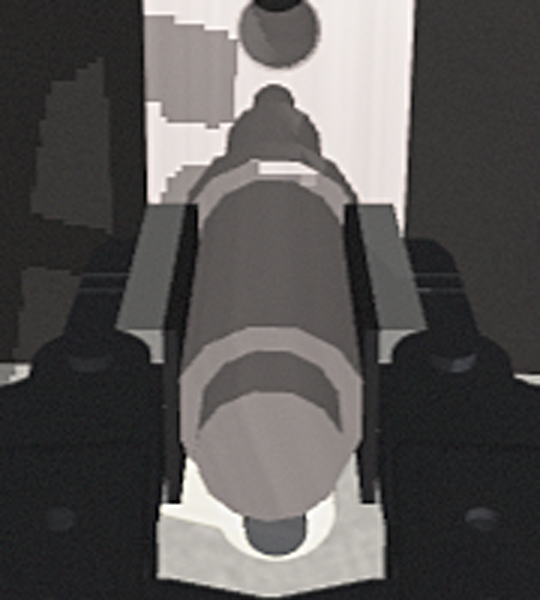

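The nozzle tip is at (322,249) and the head centre at (322,372). Both agree with predictions to about 1 mm, so the injector is straight in the hand. I'll move to the standoff.

To row units: 105 mm is 0.1313, 86 mm is 0.1075, -0.534 rad is -0.17.

inch_along(rows={"increments":[[0, 0, -0.025, 0, 0, 0], [0, 0, -0.0563, 0, 0, 0], [0.0038, 0.0188, -0.0813, -0.0191, 0.0095, 0], [0.0063, 0.0375, -0.105, -0.0477, 0.0255, 0], [0.01, 0.0625, -0.105, -0.0796, 0.0446, 0], [0.0138, 0.085, -0.105, -0.1114, 0.0621, 0], [0.0188, 0.1075, -0.105, -0.1432, 0.0796, 0], [0.0225, 0.1313, -0.105, -0.17, 0.0949, 0.0013]]})

```text
time_s: 8.5
eef_pos: [530.1, 0.1, 455.0]
ee_rot: [0.262, 0.953, 0.01, 0.149]
force: [-0.2, -0.3, -2.5]
grip_width: 0.236
grip_force: 78.8
```

inch_along(rows={"increments":[[0, 0, 0, 0, 0, 0], [0, 0, 0, 0, 0, 0], [0, 0, 0, 0, 0, 0]]})

```text
time_s: 8.8
eef_pos: [529.9, 1.1, 456.0]
ee_rot: [0.26, 0.954, 0.009, 0.149]
force: [-0.2, 0.1, -1.8]
grip_width: 0.235
grip_force: 78.9
```

```bash
python3 - <<'E'
from h import *
s=monitor.sense();r=rot(s["ee_rot"]);print(s["joints"],s["force"])
p,Rt=show([648.6,-202.5,120],-1.041,160);goal(p,Rt)
c=vision.calibration("wrist");im=vision.capture("wrist");np.savez("w5.npz",**c)
cv2.imwrite("pics/w5.png",im[:,:,::-1])
zl=-Rt.apply([0,0,1]);L=np.array([648.6,-202.5,120])
print(proj(c,[L,s["eef_pos"]+r.apply([0,0,250])]))
E
```

```text
[-0.14916905  0.25023644  1.48450939 -0.53586027  1.06101074  1.58601651] [-0.19392979  0.09813892 -1.82981374]
shift [-0.3  0.5  0.4] rv [-0.001  0.001  0.   ]
[[321.18420434 202.55926231]
 [320.35552763 250.20418   ]]
```

View pics/w5.png

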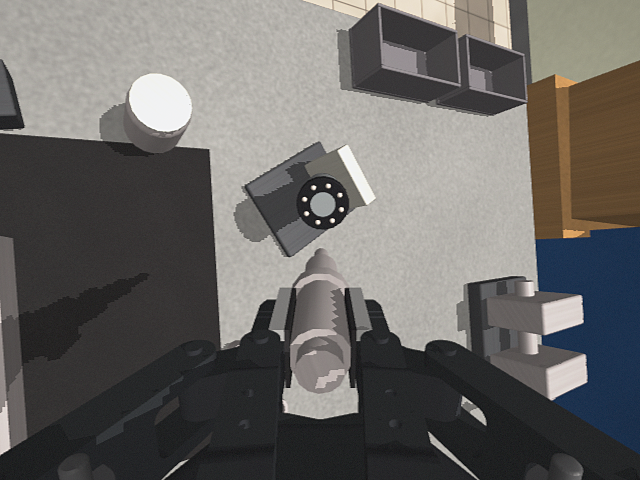

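The lens centre is at (323,203) against a predicted (321,203), and the tip is at (320,250), just below it as expected. I'll refine the lens position and viewer yaw numerically from this picture.

```bash
python3 - <<'E'
from h import *
from scipy.optimize import least_squares
c=dict(np.load("w5.npz"));g=cv2.cvtColor(cv2.imread("pics/w5.png"),cv2.COLOR_BGR2GRAY)
m=((g<45)*255).astype(np.uint8);m[:,:290]=0;m[:,360:]=0;m[:165]=0;m[240:]=0
cs,_=cv2.findContours(m,cv2.RETR_EXTERNAL,cv2.CHAIN_APPROX_NONE);k=max(cs,key=cv2.contourArea)
e=cv2.fitEllipse(cv2.convexHull(k));print("ring ellipse",e)
u=e[0];T=vision.calibration("top");S=vision.calibration("scene")
tc=((161+.5)/4-.5+410,(167+.5)/4-.5+160);sc=((152+.5)/3.2-.5+170,(107+.5)/3.2-.5+160)
print("wrist@120",atz(c,*u,120),"tri3",tri([(c,*u),(T,*tc),(S,*sc)]),"tri wt",tri([(c,*u),(S,*sc)]))
def fr(p,P): return R.from_euler('z',p[2]).apply(np.array(P,float))+[p[0],p[1],0]
C=[((245,187),(-20,55,12)),((290,257),(-20,-55,12)),((320,142),(110,55,12)),(u,(0,0,120))]
f=lambda p:np.concatenate([proj(c,fr(p,P))[0]-uv for uv,P in C])
q=least_squares(f,[648,-203,-1.04]).x;print(q,np.round(f(q).reshape(-1,2),1).tolist())
E
```

```text
ring ellipse ((322.0464782714844, 202.52716064453125), (51.78359603881836, 52.737335205078125), 167.3267364501953)
wrist@120 [ 648.63525461 -203.5482294   120.        ] tri3 [ 648.79332842 -204.71543589  116.35608898] tri wt [ 648.74389119 -205.38074848  115.80007904]
[ 646.45987442 -203.36223845   -1.04404492] [[0.1, -2.0], [0.1, 1.2], [0.2, -1.8], [-0.0, 2.1]]
```

```bash
python3 - <<'E'
from h import *
p,Rt=show([648.6,-203.3,120],-1.042,80,250,(-.5,0));print(p);goal(p,Rt)
E
```

```text
[553.58682787 -39.82502711 390.46012712]
shift [ 0.3  1.1 80.9] rv [-0.001  0.     0.   ]
```

To row units: 80.9 mm is 0.1011, 73 mm is 0.0913.

inch_along(rows={"increments":[[0, 0, 0.0188, 0, 0, 0], [0, 0, 0.04, 0, 0, 0], [0, 0.0013, 0.06, 0, 0, 0], [0, 0.0013, 0.0775, 0, 0, 0], [0, 0.0013, 0.0913, 0, 0, 0], [0.0004, 0.0014, 0.1011, 0, 0, 0], [0.0004, 0.0014, 0.1011, 0, 0, 0], [0.0004, 0.0014, 0.1011, 0, 0, 0]]})

```text
time_s: 9.65
eef_pos: [553.7, -40.3, 391.4]
ee_rot: [0.261, 0.954, 0.009, 0.15]
force: [-0.3, 0.8, -2.1]
grip_width: 0.234
grip_force: 79.0
```

inch_along(rows={"increments":[[0, 0, 0, 0, 0, 0], [0, 0, 0, 0, 0, 0], [0, 0, 0, 0, 0, 0]]})

```text
time_s: 9.95
eef_pos: [553.6, -40.2, 391.4]
ee_rot: [0.261, 0.954, 0.009, 0.15]
force: [-0.2, 0.1, -3.5]
grip_width: 0.236
grip_force: 79.0
```

```bash
python3 - <<'E'
from h import *
L=np.array([648.6,-203.3,120])
p,Rt=show(L,-1.042,80,250,(-.5,0));goal(p,Rt)
zl=-Rt.apply([0,0,1]);tip=L+80*zl;head=L+200*zl
out=[]
for n in("wrist","scene"):
    c=vision.calibration(n);im=vision.capture(n)[:,:,::-1].copy()
    q=proj(c,[L,tip,head]);print(n,np.round(q,1).tolist())
    x,y=np.round(q[1]).astype(int);h=100 if n=="wrist" else 60
    x0,y0=x-h,max(0,y-h)
    out.append(cv2.resize(im[y0:y0+2*h,x0:x0+2*h],(400,400),interpolation=cv2.INTER_CUBIC));print(n,"crop origin",x0,y0,"scale",400/2/h)
cv2.imwrite("pics/c6.png",np.hstack(out))
E
```

```text
shift [-0.2 -0.9  0.6] rv [ 0.    -0.001 -0.001]
wrist [[319.1, 221.9], [318.9, 251.6], [317.7, 369.5]]
wrist crop origin 219 152 scale 2.0
scene [[217.2, 192.0], [231.6, 174.2], [256.0, 144.1]]
scene crop origin 172 114 scale 3.3333333333333335
```

View pics/c6.png

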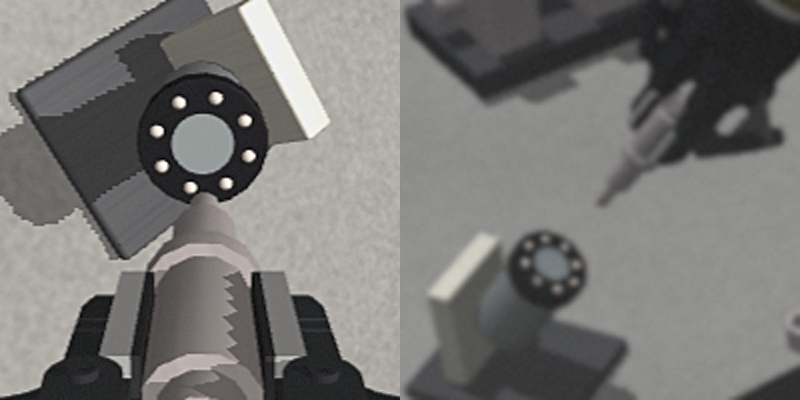

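The wrist view shows the lens at (320.5,223.5) and the tip in the same column at (320.5,252), as aligned geometry predicts. The scene view agrees too: lens (216,193), tip (232,175). Everything is within about 1 mm, so I'll make a tiny trim, let it settle and hand in.

To row units: -0.6 mm is -0.0008, 0.5 mm is 0.0006.

inch_along(rows={"increments":[[-0.0008, -0.0004, 0.0006, 0, 0, 0], [-0.0008, -0.0004, 0.0006, 0, 0, 0], [-0.0008, -0.0004, 0.0006, 0, 0, 0], [-0.0008, -0.0004, 0.0006, 0, 0, 0], [-0.0008, -0.0004, 0.0006, 0, 0, 0]]})

```text
time_s: 10.55
eef_pos: [553.2, -40.5, 390.4]
ee_rot: [0.261, 0.954, 0.009, 0.15]
force: [-0.0, -0.7, -3.4]
grip_width: 0.237
grip_force: 79.0
```

```bash
python3 -c "
from h import *
print(abs(monitor.sense()['dq']).max());print(ctrl.finish_job())"
```

```text
0.0015979689675190386
the job is handed in; nothing more can be done
None
```

I handed the job in at 10.6 s: the bar is swung about 1.3 rad aside, both capped injectors are still in the fixture, and the bare injector is held still, nozzle into the lens and 8 cm from the glass, with tip and axis within about 1–2 mm by the images (no verdict was returned).

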